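Hollow silver ball into the ultrasonic cleaner

TASK

A thin-walled hollow silver ball has run to the back of the narrow bay in the bench organiser, where no fingers fit beside it: with a light touch on its top, roll it out, without lifting it in there, until it lies still on the open bench, all clear of the bay. Then pick it up and lower it into the wire basket deep in the tank of the ultrasonic cleaner until you feel it touch the basket's floor, let go only then, so that the ball is neither dropped nor pressed and your fingers do not push on the basket, and leave it lying there. Do not shift the doming block or the jar of brushes.

Things in the scene. Friction and masses are not known exactly. Their poses are not given: they have to be found in the camera images.
- ball: hollow silver-coloured metal ball with a fine seam line, 64 mm diameter, 0.10 to 0.17 kg; origin at its centre (its axes turn as it rolls). Rolls with some resistance, as on leather: let go at 50 mm/s it stops within about 10 mm. At the start it lies on the bench in the organiser's bay, 1 to 9 mm from the bay's back face. Thin silver: touching the basket or cleaner it dents at 12 N
- organiser: fixed dark-wood bench organiser, 140 mm deep (x) by 300 mm wide (y) by 85 mm high, with tool heads up to 15 mm higher in its rear row; origin on the bench in the middle of the bay's back face, x towards its rear, y to its left, z up. It reaches from x = -62 mm (fronts of the drawer blocks) to +78 mm
- bay_front (a point): middle of the bay's front opening at bench level, axes as the organiser's. The bay is a slot without lid or floor (the ball rolls on the bench) in the middle of the organiser's front: 84 mm wide (y), 62 mm deep, from here to its back face at x = +62 mm of this point, open towards -x and upwards, walls 85 mm high
- cleaner: fixed metal ultrasonic cleaner, 175 mm (x) by 285 mm (y) by 190 mm high; origin on the bench under its centre, control panel towards -x, z up. It has a dry deep tank, open upwards, with a wire basket in it (see tank_mouth)
- tank_mouth (a point): centre of the tank's mouth, at the rim 190 mm above the bench; axes as the cleaner's. Mouth 135 mm (x) by 245 mm (y). The wire basket, inside 117 mm (x) by 226 mm (y), walls 55 mm high, flat floor, is centred in the tank but stands on spacers of unknown height: its floor lies anywhere from 62 to 98 mm below the rim, not measured, so it has to be felt
- doming_block: bystander: loose steel cube of 55 mm with round dimples, 1.1 kg; origin under its centre
- brush_jar: bystander: loose glass jar of 72 mm diameter with brushes standing in it, 185 mm high in all; origin under its centre
Things that resemble listed ones, but are neither listed nor needed, are in the scene too. Leave any pink look-alike of the ball alone.

How it is judged:
By the outcome, as a careful person would: the job done as asked, in the order asked, and still so for the second after the job is handed in, with the robot touching nothing.
It also fails if it takes over 72 s, if anything falls off the work surface, if the arm or the gripper's body presses on something with over 40 N, if the wrist force passes 120 N, or if a joint passes its speed limit or range.

ROBOT

A 6-joint arm with a two-finger parallel gripper is mounted at the origin on the work surface. World frame = base frame: x ahead of the robot, y to its left, z up, the work surface at z = 0. Lengths are in m, angles in rad, forces in N, time in s.
With the tool pointing down it reaches from about 0.425 to 0.95 m from the base axis. Payload 3.5 kg.
Tool frame: the origin (TCP) lies between the finger pads; the fingertips stand 19 mm ahead of it and the grasp point (between the pads) is the TCP (ctrl.nose_length is the distance from the TCP to the fingertips, in m); z points along the fingers, y is the line along which they close (so a half turn about z gives the same grasp; the last joint's range is limited). The gripper opens to 85 mm and grips with 20 to 120 N. Pads are 22 mm wide; open, the fingers measure 114 mm over their backs; the gripper's body (76 mm by 85 mm) begins 54 mm behind the grasp point. The pads swing forward as they close: fully open they stand 13 mm farther back than shut.
Start: joints at [-1.483, 0.286, 1.577, -0, 1.279, -0.15], TCP at [0.159, -0.656, 0.25] pointing down, gripper open.
Joint ranges: [-2.77, 2.77], [-0.9, 2.22], [0.21, 2.48], [-1.53, 4.67], [0.24, 2.81], [-2.84, 2.84]. Speed limits (rad/s): [2.79, 2.79, 3.14, 3.14, 3.14, 3.14].

INTERFACE

Orientations are given as a unit quaternion [x, y, z, w].
In Python, from plant import ctrl gives the robot as it stands.
- The arm moves only by the tool apply_moves, never from a script. Its argument "series" is a list of rows, each a list of 6 numbers: the shift along the world's x, y, z scaled (see below), then the turn, a rotation vector about the world's x, y, z scaled (see below). A call has 1 to 20 rows; each row is the pose to reach, as a shift and turn from the pose commanded when the call began; what a row does not reach only later rows make up. The controller multiplies each number of a shift by 0.8 m and each number of a turn by 45 degrees. A row lasts 1/8 s, in which the tool goes at most 62.5 mm and 10.7 degrees, less where a joint would pass 70% of its speed; a pose out of reach is approached as far as the arm can. A call with a number of a shift or a turn outside -1 to 1 is refused whole. A call with a gripper value outside its range is refused whole. "jaw" is the opening, from 0 (shut) to 1 (fully open), set as the call begins (left out, the last holds). The fingers move at their own pace and stop on an object; "squeeze" is the grip in N (left out, the last holds). Time passes only in rows, so rows that repeat a pose let the fingers close. It gives the time, the measured TCP pose, the force, the opening and the grip force at its end, in the units of the state.
- ctrl.get_state(): the state, without advancing time (a new reading comes with each control period).
- ctrl.read_camera(name): name is "scene" or "top" or "wrist"; returns the picture (384x512x3 uint8, red, green, blue); there is no depth.
- ctrl.get_calibration(name): a dict with "fx", "fy", "cx", "cy" (pixels), "xyz" and "orientation" of the camera in the world; the wrist camera has in their place "hand_eye" (4x4, takes a point from camera to tool coordinates, whose origin is the TCP and whose axes are the flange's). Camera axes: x right, y up, looking along -z (the intrinsics and any distortion apply to the point x, -y, -z); pixel columns grow to the right and rows downward; lengths in m; the calibration is good to about 2 mm. A picture is of the moment at which its call begins: read the wrist's pose just before it. get_calibration takes no time and is no camera call.
- ctrl.sign_off(): hands the job in; it is judged then, once.
Trained networks look in the newest picture that a camera, given by its name, has taken for a name from the list of things; names that differ only in an ending like _2 or _b are one class to them, and where a whole thing is asked for, a point or a joint stands for the part that bears it (a point fixed in the world has none). Each returns a list of dicts, best first, with "p" (0 to 1); they miss things now and then, are a little off and sometimes report something else, mostly with a low value. They report only what shows in the picture. A call takes as long as a camera call. They do not tell look-alikes from the thing itself.
- ctrl.boxes_of(thing, camera): "xy" ([column, row] as shares, 0 to 1, of the picture: columns of its width, rows of its height, amid what is visible of it).
- ctrl.silhouettes(thing, camera): "pixels" (384x512 bool, what is visible of it) and "xy" ([column, row] as shares, 0 to 1, of the picture: columns of its width, rows of its height, amid what is visible of it).
The state is a dict: "time": time; "qpos": joint angles; "dq": joint speeds; "joint_efforts": joint torques, N m; "eef_pos": TCP position; "tcp_rot": TCP orientation; "contact_force": force on the tool from outside, world axes, zero at the start; "wrist_torque": the same for the moment, N m; "opening": opening from 0.0 (shut) to 1.0 (fully open); "finger_force": force on a finger pad.
Only numpy, scipy, OpenCV 4.12 (cv2) and the standard library are available. Lean on these libraries where they do the work, as an engineer would, in place of code of your own. Each camera call takes 0.05 s, during which the arm holds its last target. There are 200 camera calls.

## Working session

There is one attempt and no reset: what is moved stays moved. The work goes in short steps, Python scripts to look and compute and a tool call to move; the robot and the scene stay as the last step left them, time stands still between calls to the robot, and variables do not carry over. Pictures are saved under pics/ and viewed, at most 10 in all, crops included, and the job is handed in when it is done.

Besides the shell and the picture viewer there is one more tool, called after ">>>" as name(argument=value, ...) on one line, values as JSON. apply_moves: Moves the arm, as the interface text tells. Shifts and turns lie within -1 to 1; 1 stands for 0.8 m of shift or 45 degrees of turn. Its arguments: {"type":"object","properties":{"series":{"type":"array"},"jaw":{"type":"number"},"squeeze":{"type":"number"}},"required":["series"]}

```bash
mkdir -p pics; cat > h.py <<'E'
import numpy as np, cv2
from scipy.spatial.transform import Rotation as R
from plant import ctrl
def cam(name):
    c=ctrl.get_calibration(name)
    K=(c["fx"],c["fy"],c["cx"],c["cy"])
    if "hand_eye" in c:
        s=ctrl.get_state(); T=np.eye(4); T[:3,:3]=R.from_quat(s["tcp_rot"]).as_matrix(); T[:3,3]=s["eef_pos"]
        T=T@np.array(c["hand_eye"])
    else:
        T=np.eye(4); o=np.array(c["orientation"]); T[:3,:3]=R.from_quat(o).as_matrix() if o.size==4 else o; T[:3,3]=c["xyz"]
    return K,T,c
def at_z(name,uv,z,kt=None):
    K,T,c=kt or cam(name)
    d=T[:3,:3]@np.array([(uv[0]-K[2])/K[0],-(uv[1]-K[3])/K[1],-1])
    return T[:3,3]+d*(z-T[2,3])/d[2]
def proj(name,P,kt=None):
    K,T,c=kt or cam(name)
    p=T[:3,:3].T@(np.array(P,float)-T[:3,3])
    return np.array([K[2]+K[0]*p[0]/-p[2],K[3]+K[1]*-p[1]/-p[2]])
def shot(name,f=None):
    kt=cam(name); im=np.array(ctrl.read_camera(name))
    if f: cv2.imwrite(f,im[:,:,::-1])
    return im,kt
E
python3 - <<'E'
from h import *
for n in ("top","scene"):
    im,kt=shot(n,f"pics/{n}0.png"); print(n,{k:np.round(v,3).tolist() if not isinstance(v,str) else v for k,v in kt[2].items()})
    for t in ("ball","organiser","cleaner","doming_block","brush_jar"):
        for d in ctrl.boxes_of(t,n)[:3]:
            uv=np.array(d["xy"])*[512,384]; print(t,round(d["p"],2),uv.round(1),at_z(n,uv,0.032,kt).round(3))
print(ctrl.get_calibration("wrist"),ctrl.get_state())
a=cv2.imread("pics/top0.png");cv2.imwrite("pics/top0b.png",cv2.resize(a,(800,600),interpolation=cv2.INTER_CUBIC))
E
```

```text
top {'fx': 351.761, 'fy': 351.761, 'cx': 261.06, 'cy': 194.108, 'xyz': [0.472, -0.021, 1.058], 'orientation': [-0.056, 0.036, 0.713, -0.698]}
ball 0.91 [360.3 254.4] [ 0.426 -0.272  0.032]
ball 0.77 [352.5 195.2] [ 0.597 -0.259  0.032]
organiser 0.95 [349.  170.9] [ 0.669 -0.253  0.032]
cleaner 0.68 [175.3 202.2] [0.588 0.261 0.032]
doming_block 0.86 [273.2 251.5] [ 0.439 -0.024  0.032]
brush_jar 0.62 [351.9 194.7] [ 0.598 -0.258  0.032]
brush_jar 0.61 [260.2 141.3] [0.766 0.007 0.032]
scene {'fx': 421.592, 'fy': 421.592, 'cx': 259.142, 'cy': 183.631, 'xyz': [1.335, -0.204, 0.696], 'orientation': [0.353, 0.285, 0.543, 0.707]}
ball 0.87 [148.9 198.4] [ 0.433 -0.279  0.032]
ball 0.59 [190.7 199.6] [ 0.468 -0.175  0.032]
organiser 0.69 [167.8 255.1] [ 0.651 -0.247  0.032]
organiser 0.34 [248.3 186.4] [ 0.453 -0.02   0.032]
cleaner 0.91 [361.8 173.9] [0.483 0.292 0.032]
doming_block 0.85 [247.1 185.6] [ 0.449 -0.023  0.032]
brush_jar 0.62 [298.7 249.3] [0.71  0.033 0.032]
{'fx': 269.01253420758985, 'fy': 269.01253420758985, 'cx': 252.863095006335, 'cy': 190.93590838573087, 'hand_eye': ar
[... 335 characters left out ...]
]])} {'time': 0.6, 'qpos': array([-1.48299270e+00,  2.86284256e-01,  1.57667926e+00,  1.58297119e-05,
        1.27857170e+00, -1.50000810e-01]), 'dq': array([ 0.00099786,  0.00016462, -0.00046544, -0.001481  , -0.00131472,
       -0.00020693]), 'joint_efforts': array([-9.77082382e-04, -4.05667841e+01, -2.92739099e+01, -1.66774880e-04,
        6.53891857e-04, -9.87008150e-06]), 'eef_pos': array([ 0.15904115, -0.65599764,  0.25034662]), 'tcp_rot': array([9.92939725e-01, 1.18619987e-01, 6.68273479e-06, 2.89407194e-05]), 'contact_force': array([ 0.71429858,  0.39647058, -0.10564252]), 'wrist_torque': array([0.00273794, 0.03384312, 0.00660467]), 'finger_force': 0.0, 'opening': 1.0012939080826646}
```

View pics/top0b.png

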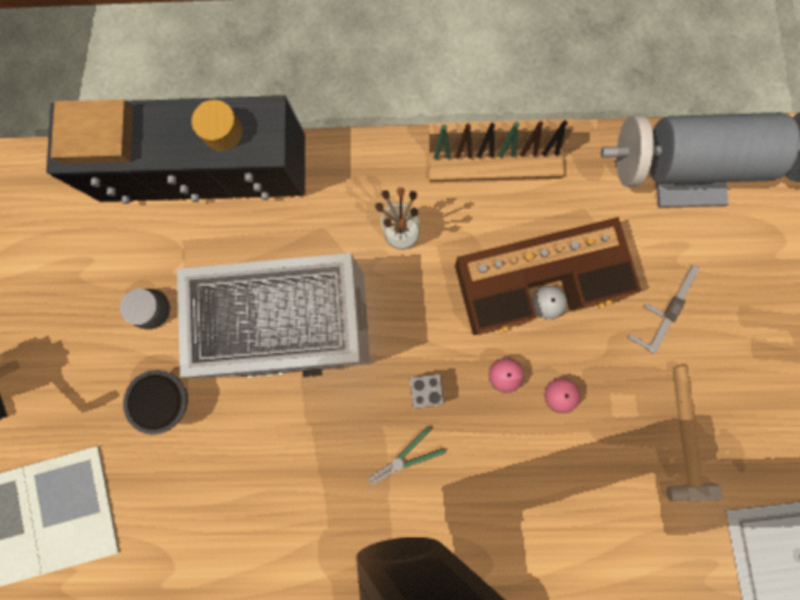

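View pics/scene0.png

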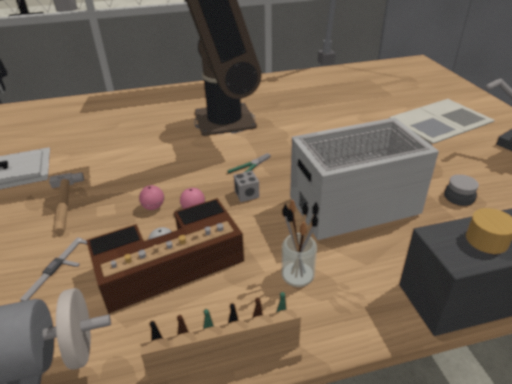

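The top view shows the silver ball in the bay at about (352,193) in original pixels, with the organiser yawed by about 14°. Two pink balls lie in front of it at (324,240) and (360,254). The cleaner is at left around (172,201), the block at (273,251) and the jar at (256,145). Next I'll look from nearer with the wrist camera.

>>> apply_moves(series=[[0.1,0.1,0.02,0,0,0],[0.2,0.2,0.04,0,0,0],[0.3,0.3,0.05,0,0,0],[0.36,0.36,0.06,0,0,0],[0.43,0.44,0.06,0,0,0],[0.43,0.44,0.06,0,0,0],[0.43,0.44,0.06,0,0,0],[0.43,0.44,0.06,0,0,0],[0.43,0.44,0.06,0,0,0],[0.43,0.44,0.06,0,0,0]], jaw=0, squeeze=20)

```text
time: 1.85
eef_pos: [0.5029, -0.304, 0.2983]
tcp_rot: [0.993, 0.119, -0.0, 0.0]
contact_force: [-0.8, -0.0, -0.1]
opening: -0.002
finger_force: 0.0
```

```bash
python3 - <<'E'
from h import *
im,kt=shot("wrist","pics/w1.png"); np.save("w1T.npy",kt[1])
for t in ("ball","organiser","bay_front"):
    for d in ctrl.boxes_of(t,"wrist")[:3]:
        uv=np.array(d["xy"])*[512,384]; print(t,round(d["p"],2),uv.round(1),at_z("wrist",uv,0.032,kt).round(4))
for d in ctrl.silhouettes("ball","wrist"):
    m=d["pixels"].astype(np.uint8); c,_=cv2.findContours(m,0,2); c=max(c,key=cv2.contourArea); print(d["p"],cv2.minEnclosingCircle(c),m.sum(),im[d["pixels"]].mean(0))
im,kt=shot("top")
for d in ctrl.silhouettes("ball","top"):
    m=d["pixels"].astype(np.uint8); c,_=cv2.findContours(m,0,2); c=max(c,key=cv2.contourArea); q=cv2.minEnclosingCircle(c);print(d["p"],q,m.sum(),im[d["pixels"]].mean(0),at_z("top",q[0],.032,kt).round(4))
s=ctrl.get_state();print(s["eef_pos"],s["tcp_rot"],s["time"],s["opening"])
E
```

```text
ball 0.89 [235.7  78.1] [ 0.6065 -0.2561  0.032 ]
ball 0.87 [159.3 163.6] [ 0.4664 -0.1722  0.032 ]
ball 0.77 [222.2 199.9] [ 0.4327 -0.2735  0.032 ]
organiser 0.82 [231.6  45.5] [ 0.6435 -0.2424  0.032 ]
bay_front 0.79 [232.3  42.9] [ 0.6467 -0.2427  0.032 ]
0.93 ((234.63223266601562, 79.37602996826172), 25.993654251098633) 1963 [179.33876719 177.16861946 168.44523688]
0.92 ((158.73988342285156, 160.0038604736328), 23.166540145874023) 1591 [210.0565682  116.68070396 137.73224387]
0.91 ((220.6724090576172, 199.98275756835938), 21.189823150634766) 1377 [214.50326797 119.47421932 141.22440087]
0.7 ((324.4166564941406, 239.7916717529297), 11.319717407226562) 383 [207.7154047  116.31331593 128.71801567] [ 0.4694 -0.1721  0.032 ]
0.65 ((351.44366455078125, 193.34507751464844), 11.415703773498535) 397 [163.72292191 155.21662469 144.13350126] [ 0.6022 -0.2565  0.032 ]
0.6 ((359.9429626464844, 252.65435791015625), 11.891742706298828) 434 [204.00230415 114.92396313 125.35483871] [ 0.4309 -0.2714  0.032 ]
[ 0.50243657 -0.30481209  0.29823632] [ 9.93036394e-01  1.17807943e-01 -7.53103151e-05 -5.16607767e-05] 2.2 0.002143427335826615
```

View pics/w1.png

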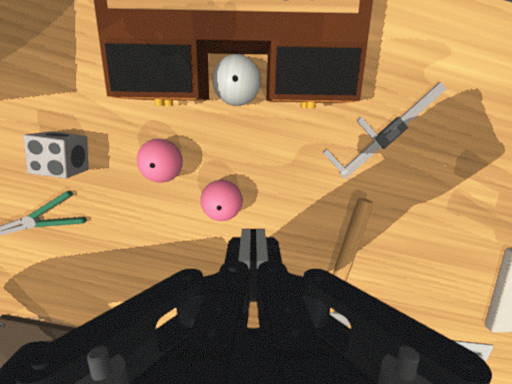

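The wrist view shows the silver ball at (235,79) in the bay, with the bay mouth between columns ~197 and 270 at row ~97. The pink balls are at (159,161) and (221,200), and the organiser is almost aligned with the tool.

```bash
python3 - <<'E'
from h import *
kt=cam("wrist")
a=at_z("wrist",(197,97),.085,kt);b=at_z("wrist",(270,98),.085,kt);l=at_z("wrist",(107,96),.085,kt);r=at_z("wrist",(361,101),.085,kt)
print(a,b,np.linalg.norm(a-b),l,r,np.linalg.norm(l-r)); v=l-r; print(np.degrees(np.arctan2(-v[0],v[1])),(a+b)/2)
im=cv2.imread("pics/w1.png")[30:130,90:390];cv2.imwrite("pics/w1c.png",cv2.resize(im,(780,260),interpolation=cv2.INTER_CUBIC))
E
```

```text
[ 0.57127481 -0.22117159  0.085     ] [ 0.59030911 -0.30531311  0.085     ] 0.08626760380749672 [ 0.54760475 -0.11771491  0.085     ] [ 0.61223665 -0.41115719  0.085     ] 0.30047571065830625
12.42131189282126 [ 0.58079196 -0.26324235  0.085     ]
```

View pics/w1c.png

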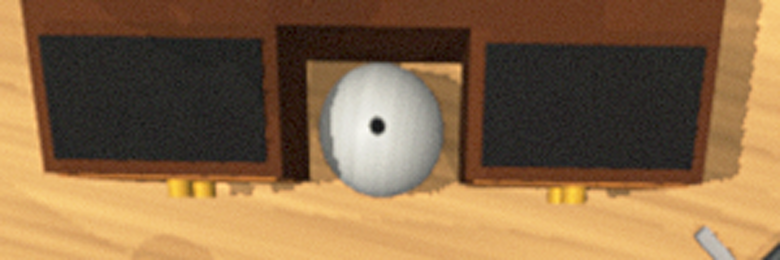

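>>> apply_moves(series=[[0.07,0.03,-0.03,0,0,-0.013],[0.137,0.063,-0.09,0,0,-0.026],[0.137,0.063,-0.16,0,0,-0.026],[0.137,0.063,-0.23,0,0,-0.026],[0.137,0.063,-0.254,0,0,-0.026],[0.137,0.063,-0.254,0,0,-0.026],[0.137,0.063,-0.26,0,0,-0.026],[0.137,0.063,-0.264,0,0,-0.026],[0.137,0.063,-0.264,0,0,-0.026]])

```text
time: 3.32
eef_pos: [0.6131, -0.254, 0.0885]
tcp_rot: [0.994, 0.108, 0.001, 0.001]
contact_force: [0.5, 0.5, -0.4]
opening: 0.001
finger_force: 0.0
```

```bash
cat > st.py <<'E'
from h import *
s=ctrl.get_state();print(s["time"],s["eef_pos"].round(4),s["contact_force"].round(2),s["wrist_torque"].round(3),s["opening"],s["finger_force"],R.from_quat(s["tcp_rot"]).as_matrix().round(3).tolist())
E
python3 st.py
```

```text
3.325 [ 0.6131 -0.254   0.0885] [ 0.47  0.54 -0.44] [ 0.004  0.015 -0.009] 0.0010933300487744472 0.0 [[0.977, 0.215, 0.002], [0.215, -0.977, -0.001], [0.001, 0.001, -1.0]]
```

>>> apply_moves(series=[[0,0,-0.004,0,0,0],[0,0,-0.006,0,0,0],[0,0,-0.006,0,0,0]])

```text
time: 3.7
eef_pos: [0.613, -0.2538, 0.0828]
tcp_rot: [0.994, 0.108, 0.0, 0.0]
contact_force: [0.2, -0.5, 1.8]
opening: -0.001
finger_force: 1.0
```

>>> apply_moves(series=[[0,0,-0.0012,0,0,0],[0,0,-0.0012,0,0,0]])

```text
time: 3.95
eef_pos: [0.6135, -0.2541, 0.0826]
tcp_rot: [0.994, 0.109, 0.001, 0.001]
contact_force: [-0.2, 1.1, 5.6]
opening: 0.003
finger_force: 2.5
```

>>> apply_moves(series=[[0,0,-0.0006,0,0,0],[0,0,-0.0006,0,0,0]])

```text
time: 4.2
eef_pos: [0.6137, -0.2542, 0.0825]
tcp_rot: [0.994, 0.108, 0.001, 0.001]
contact_force: [-0.4, 0.2, 5.9]
opening: 0.004
finger_force: 3.2
```

>>> apply_moves(series=[[-0.0061,-0.0013,0,0,0,0],[-0.0147,-0.0032,0,0,0,0],[-0.0256,-0.0056,0,0,0,0],[-0.0366,-0.0081,0,0,0,0],[-0.0415,-0.0091,0.025,0,0,0],[-0.0415,-0.0091,0.05,0,0,0],[-0.0415,-0.0091,0.05,0,0,0]])

```text
time: 5.08
eef_pos: [0.581, -0.2617, 0.124]
tcp_rot: [0.994, 0.109, 0.002, 0.002]
contact_force: [0.2, 0.3, -0.5]
opening: 0.001
finger_force: 0.0
```

```bash
cat > fb.py <<'E'
from h import *
xh=np.array([.977,.215]);yh=np.array([-.215,.977]);bf=np.array([.581,-.263])
for n in ("top","wrist"):
    im,kt=shot(n)
    for d in ctrl.silhouettes("ball",n):
        m=d["pixels"]; col=im[m].mean(0); c,_=cv2.findContours(m.astype(np.uint8),0,2); q=cv2.minEnclosingCircle(max(c,key=cv2.contourArea))
        p=at_z(n,q[0],.032,kt)[:2]; print(n,round(d["p"],2),"PINK" if col[0]-col[1]>40 else "silver",np.round(q[0]+(q[1],),1),p.round(4),"bay xy",((p-bf)@xh).round(4),((p-bf)@yh).round(4))
E
python3 fb.py; python3 st.py
```

```text
top 0.88 PINK [324.  240.   11.4] [ 0.4689 -0.1709] bay xy -0.0898 0.1141
wrist 0.93 silver [248.4 203.1  38.7] [ 0.5775 -0.2582] bay xy -0.0024 0.0054
wrist 0.69 PINK [132.4 290.3  39.3] [ 0.4694 -0.1704] bay xy -0.0891 0.1145
wrist 0.52 silver [  7.9 276.5  36.4] [ 0.4599 -0.0575] bay xy -0.0741 0.2268
5.275 [ 0.5791 -0.2604  0.1201] [-0.41 -0.34 -0.2 ] [-0.     0.029  0.003] -0.0018690298729482234 0.0 [[0.976, 0.216, -0.001], [0.216, -0.976, 0.001], [-0.001, -0.001, -1.0]]
```

>>> apply_moves(series=[[0.008,0.005,-0.02,0,0,0],[0.008,0.005,-0.042,0,0,0],[0.008,0.005,-0.046,0,0,0],[0.008,0.005,-0.048,0,0,0],[0.008,0.005,-0.048,0,0,0]])

```text
time: 5.9
eef_pos: [0.5865, -0.2572, 0.0826]
tcp_rot: [0.994, 0.109, 0.0, 0.0]
contact_force: [0.6, 0.1, 5.0]
opening: -0.003
finger_force: 2.4
```

>>> apply_moves(series=[[-0.0061,-0.0013,0,0,0,0],[-0.0147,-0.0032,0,0,0,0],[-0.0256,-0.0056,0,0,0,0],[-0.0366,-0.0081,0,0,0,0],[-0.0415,-0.0091,0.025,0,0,0],[-0.0415,-0.0091,0.05,0,0,0],[-0.0415,-0.0091,0.05,0,0,0]])

```text
time: 6.78
eef_pos: [0.5542, -0.2651, 0.1256]
tcp_rot: [0.994, 0.109, 0.002, 0.002]
contact_force: [-0.0, 0.2, -0.5]
opening: 0.003
finger_force: 0.0
```

```bash
python3 fb.py; python3 st.py
```

```text
top 0.87 PINK [324.3 239.9  11.4] [ 0.4691 -0.1719] bay xy -0.0897 0.1131
top 0.51 silver [345.  212.5   4.6] [ 0.5467 -0.235 ] bay xy -0.0275 0.0348
wrist 0.9 silver [246.1 202.9  38.2] [ 0.5498 -0.2597] bay xy -0.0297 0.0099
wrist 0.68 PINK [132.5 264.3  39.1] [ 0.4694 -0.1709] bay xy -0.0892 0.114
6.975 [ 0.5523 -0.2637  0.1218] [-0.09  0.08 -0.6 ] [-0.043 -0.026 -0.013] -0.0022814358274043625 0.0 [[0.976, 0.216, -0.001], [0.216, -0.976, 0.001], [-0.001, -0.001, -1.0]]
```

>>> apply_moves(series=[[0.007,0.005,-0.02,0,0,0],[0.007,0.005,-0.044,0,0,0],[0.007,0.005,-0.048,0,0,0],[0.007,0.005,-0.05,0,0,0],[0.007,0.005,-0.05,0,0,0]])

```text
time: 7.6
eef_pos: [0.5589, -0.2606, 0.0826]
tcp_rot: [0.994, 0.109, 0.0, 0.0]
contact_force: [0.1, 0.8, 6.8]
opening: 0.001
finger_force: 2.8
```

>>> apply_moves(series=[[-0.0061,-0.0023,0,0,0,0],[-0.0137,-0.0052,0,0,0,0],[-0.0236,-0.0086,0,0,0,0],[-0.0336,-0.0121,0,0,0,0],[-0.0365,-0.0131,0.025,0,0,0],[-0.0365,-0.0131,0.06,0,0,0],[-0.0365,-0.0131,0.1,0,0,0],[-0.0365,-0.0131,0.12,0,0,0],[-0.0365,-0.0131,0.12,0,0,0]])

```text
time: 8.72
eef_pos: [0.5297, -0.2709, 0.1798]
tcp_rot: [0.994, 0.109, 0.001, 0.001]
contact_force: [0.2, -0.0, 0.4]
opening: -0.002
finger_force: 0.0
```

```bash
python3 fb.py; python3 st.py; python3 - <<'E'
from h import *
shot("wrist","pics/w2.png")
E
```

```text
top 0.91 PINK [324.2 240.1  11.5] [ 0.4686 -0.1716] bay xy -0.0902 0.1135
top 0.61 silver [354.  219.5  11.2] [ 0.5258 -0.2598] bay xy -0.0532 0.015
top 0.55 PINK [352.5 250.    5.6] [ 0.4388 -0.2508] bay xy -0.1363 0.0425
wrist 0.92 PINK [150.8 214.6  32.9] [ 0.4703 -0.171 ] bay xy -0.0884 0.1137
wrist 0.76 PINK [218.5 254.5  19.5] [ 0.4382 -0.2508] bay xy -0.1369 0.0426
wrist 0.74 silver [245.9 183.4  31.2] [ 0.5265 -0.2637] bay xy -0.0534 0.0111
8.925 [ 0.5282 -0.27    0.1766] [-0.4  -0.71 -0.  ] [0.022 0.039 0.062] 0.003177539552843893 0.0 [[0.976, 0.216, -0.003], [0.216, -0.976, 0.002], [-0.002, -0.003, -1.0]]
```

View pics/w2.png

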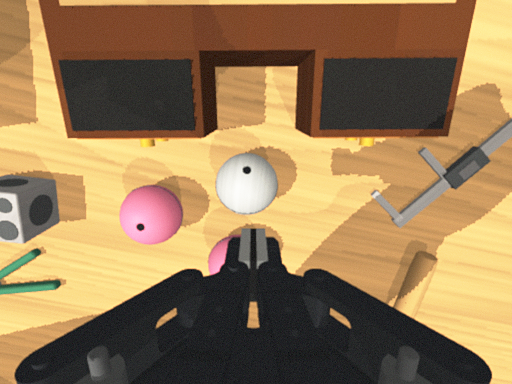

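The silver ball lies still about 53 mm outside the bay front, at pixel (246,183), and is clear of the bay. Pink balls are at (151,215) and partly hidden at (220,257). There is room for the fingers on both sides, so I'll grasp.

>>> apply_moves(series=[[-0.002,0.008,0,0,0,0],[-0.002,0.008,-0.02,0,0,0],[-0.002,0.008,-0.04,0,0,0],[-0.002,0.008,-0.06,0,0,0],[-0.002,0.008,-0.09,0,0,0],[-0.002,0.008,-0.12,0,0,0],[-0.002,0.008,-0.15,0,0,0],[-0.002,0.008,-0.175,0,0,0],[-0.002,0.008,-0.187,0,0,0],[-0.002,0.008,-0.187,0,0,0]], jaw=1)

```text
time: 10.22
eef_pos: [0.5271, -0.264, 0.028]
tcp_rot: [0.994, 0.108, -0.001, -0.001]
contact_force: [-0.7, 0.6, -0.3]
opening: 1.001
finger_force: 0.0
```

>>> apply_moves(series=[[0,0,0,0,0,0],[0,0,0,0,0,0],[0,0,0,0,0,0],[0,0,0,0,0,0],[0,0,0,0,0,0],[0,0,0,0,0,0]], jaw=0, squeeze=25)

```text
time: 10.98
eef_pos: [0.5283, -0.2647, 0.0302]
tcp_rot: [0.994, 0.108, 0.001, 0.001]
contact_force: [-1.1, 1.0, 6.7]
opening: 0.734
finger_force: 27.4
```

>>> apply_moves(series=[[0,0,0.03,0,0,0],[0,0,0.08,0,0,0],[0,0,0.15,0,0,0],[0,0,0.22,0,0,0],[0,0,0.29,0,0,0],[0,0,0.36,0,0,0],[0,0,0.36,0,0,0],[0,0,0.36,0,0,0]])

```text
time: 11.98
eef_pos: [0.5269, -0.2639, 0.3153]
tcp_rot: [0.994, 0.108, -0.001, -0.001]
contact_force: [-1.3, 0.6, -3.0]
opening: 0.732
finger_force: 28.1
```

```bash
python3 st.py; python3 - <<'E'
from h import *
im,kt=shot("top","pics/t2.png")
for d in ctrl.silhouettes("cleaner","top")[:2]:
    c,_=cv2.findContours(d["pixels"].astype(np.uint8),0,2); c=max(c,key=cv2.contourArea); print(d["p"],cv2.minAreaRect(c),np.array(cv2.boundingRect(c)))
a=im[130:270,90:260,::-1];cv2.imwrite("pics/t2c.png",cv2.resize(a,None,fx=4,fy=4,interpolation=cv2.INTER_CUBIC))
E
```

```text
11.975 [ 0.5269 -0.2639  0.3153] [-1.3   0.6  -2.96] [-0.013 -0.01   0.022] 0.7315488074099175 28.11921626329422 [[0.976, 0.216, -0.002], [0.216, -0.976, 0.001], [-0.002, -0.002, -1.0]]
0.61 ((174.0, 204.5), (76.61785888671875, 122.88709259033203), 84.2894058227539) [114 162 123  80]
```

View pics/t2c.png

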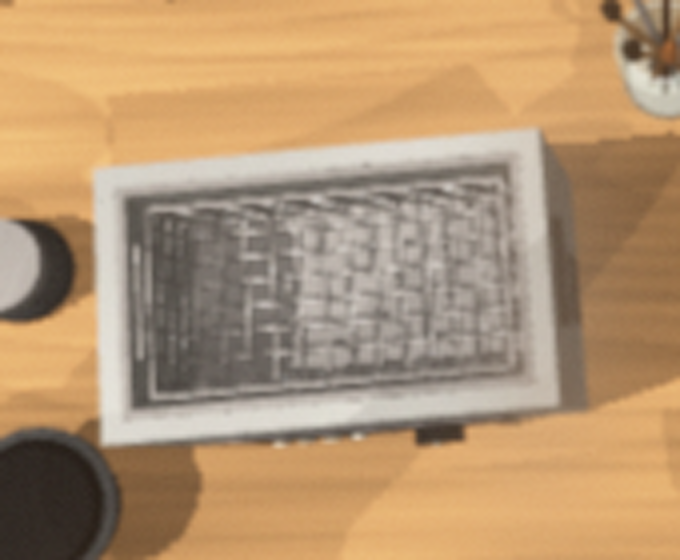

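The crop shows the cleaner's outer rim corners at crop pixels (95,170), (541,130), (557,405) and (102,443). The basket lies inside, and the mouth is free.

```bash
python3 - <<'E'
from h import *
kt=cam("top")
P=[at_z("top",(90+(u+.5)/4-.5,130+(v+.5)/4-.5),.19,kt)[:2] for u,v in ((95,170),(541,130),(557,405),(102,443))]
P=np.array(P);print(P.round(4),P.mean(0).round(4),[round(float(np.linalg.norm(P[i]-P[i-1])),4) for i in range(4)])
v=P[0]+P[3]-P[1]-P[2];print("yaw",np.degrees(np.arctan2(-v[0],v[1])));v=P[0]+P[1]-P[2]-P[3];print(np.degrees(np.arctan2(v[1],v[0])))
E
```

```text
[[0.6512 0.3774]
 [0.6694 0.0928]
 [0.4963 0.0842]
 [0.479  0.3671]] [0.574  0.2304] [0.1726, 0.2851, 0.1733, 0.2834]
yaw 3.583084483247833
3.1444746471170415
```

>>> apply_moves(series=[[0.003,0.03,0,0,0,0],[0.01,0.09,0,0,0,-0.02],[0.015,0.155,0,0,0,-0.05],[0.02,0.22,0,0,0,-0.07],[0.027,0.285,0,0,0,-0.09],[0.034,0.35,0,0,0,-0.11],[0.04,0.415,0,0,0,-0.13],[0.047,0.48,0,0,0,-0.16],[0.053,0.54,0,0,0,-0.18],[0.057,0.59,0,0,0,-0.2],[0.059,0.618,0,0,0,-0.2],[0.059,0.618,0,0,0,-0.2],[0.059,0.618,0,0,0,-0.2],[0.059,0.618,0,0,0,-0.2]])

```text
time: 13.82
eef_pos: [0.5747, 0.229, 0.3169]
tcp_rot: [1.0, 0.029, -0.0, 0.0]
contact_force: [0.5, 0.3, -1.0]
opening: 0.739
finger_force: 28.1
```

```bash
python3 st.py; python3 - <<'E'
from h import *
shot("wrist","pics/w3.png")
kt=cam("wrist")
c=np.array([.574,.2304]);x=np.array([np.cos(.059),np.sin(.059)]);y=np.array([-x[1],x[0]])
for a,b in((1,1),(1,-1),(-1,-1),(-1,1)): print(proj("wrist",[*(c+a*.0675*x+b*.1225*y),.19],kt).round(0))
E
```

```text
13.825 [0.5747 0.229  0.3169] [ 0.47  0.27 -1.01] [ 0.004 -0.031 -0.02 ] 0.7386626214638018 28.06617647409439 [[0.998, 0.059, -0.0], [0.059, -0.998, -0.0], [-0.0, 0.0, -1.0]]
[114. 117.]
[387. 117.]
[368. 251.]
[134. 251.]
```

View pics/w3.png

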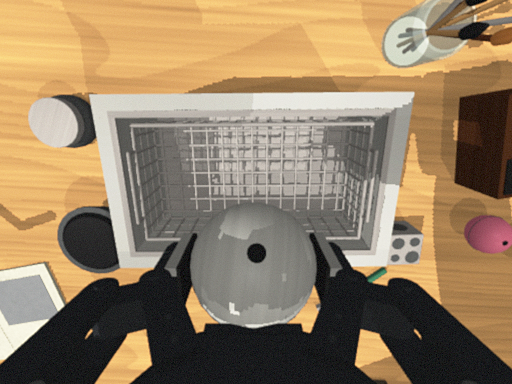

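The mouth corners match my projection, so the ball is centred over the tank. Lowering to just above the highest possible floor.

>>> apply_moves(series=[[0,0,-0.03,0,0,0],[0,0,-0.07,0,0,0],[0,0,-0.11,0,0,0],[0,0,-0.145,0,0,0],[0,0,-0.17,0,0,0],[0,0,-0.185,0,0,0],[0,0,-0.19,0,0,0],[0,0,-0.19,0,0,0],[0,0,-0.19,0,0,0]])

```text
time: 15.0
eef_pos: [0.5753, 0.2304, 0.1662]
tcp_rot: [1.0, 0.03, 0.001, -0.0]
contact_force: [-0.0, 1.0, 0.0]
opening: 0.735
finger_force: 28.1
```

```bash
python3 st.py
```

```text
15.0 [0.5753 0.2304 0.1662] [-0.04  1.04  0.01] [ 0.038 -0.024 -0.026] 0.7346724179809688 28.06646704673767 [[0.998, 0.06, 0.002], [0.06, -0.998, 0.0], [0.002, -0.0, -1.0]]
```

>>> apply_moves(series=[[0,0,-0.0015,0,0,0],[0,0,-0.003,0,0,0],[0,0,-0.003,0,0,0]])

```text
time: 15.38
eef_pos: [0.5745, 0.2302, 0.1624]
tcp_rot: [1.0, 0.03, -0.0, 0.0]
contact_force: [-0.5, 0.1, -1.8]
opening: 0.731
finger_force: 28.1
```

>>> apply_moves(series=[[0,0,-0.0015,0,0,0],[0,0,-0.003,0,0,0],[0,0,-0.003,0,0,0]])

```text
time: 15.75
eef_pos: [0.5745, 0.2301, 0.1598]
tcp_rot: [1.0, 0.03, -0.0, 0.0]
contact_force: [-0.6, -0.6, -1.3]
opening: 0.736
finger_force: 28.1
```

>>> apply_moves(series=[[0,0,-0.0015,0,0,0],[0,0,-0.0025,0,0,0],[0,0,-0.0025,0,0,0]])

```text
time: 16.12
eef_pos: [0.5746, 0.2302, 0.1579]
tcp_rot: [1.0, 0.03, -0.0, 0.0]
contact_force: [-1.0, -0.7, -1.2]
opening: 0.734
finger_force: 28.1
```

>>> apply_moves(series=[[0,0,-0.0015,0,0,0],[0,0,-0.0025,0,0,0],[0,0,-0.0025,0,0,0]])

```text
time: 16.5
eef_pos: [0.5746, 0.2301, 0.1559]
tcp_rot: [1.0, 0.03, -0.0, 0.0]
contact_force: [-0.6, -0.5, -0.6]
opening: 0.734
finger_force: 28.1
```

>>> apply_moves(series=[[0,0,-0.0012,0,0,0],[0,0,-0.0025,0,0,0],[0,0,-0.0025,0,0,0]])

```text
time: 16.88
eef_pos: [0.5745, 0.2301, 0.1539]
tcp_rot: [1.0, 0.03, -0.0, 0.0]
contact_force: [0.9, 0.0, -1.0]
opening: 0.729
finger_force: 28.1
```

>>> apply_moves(series=[[0,0,-0.0012,0,0,0],[0,0,-0.0025,0,0,0],[0,0,-0.0025,0,0,0]])

```text
time: 17.25
eef_pos: [0.5749, 0.2302, 0.1525]
tcp_rot: [1.0, 0.03, 0.0, -0.0]
contact_force: [0.3, 0.1, 0.5]
opening: 0.738
finger_force: 28.2
```

>>> apply_moves(series=[[0,0,-0.001,0,0,0],[0,0,-0.001,0,0,0]])

```text
time: 17.5
eef_pos: [0.5752, 0.2302, 0.1524]
tcp_rot: [1.0, 0.03, 0.001, -0.0]
contact_force: [-1.7, -0.6, 6.0]
opening: 0.732
finger_force: 28.4
```

Contact felt: +6 N, and the z motion stopped. I'll ease the pressure a little, then release.

>>> apply_moves(series=[[0,0,0.0008,0,0,0],[0,0,0.0008,0,0,0]])

```text
time: 17.75
eef_pos: [0.575, 0.2302, 0.1524]
tcp_rot: [1.0, 0.03, 0.0, -0.0]
contact_force: [-0.8, -0.5, 4.1]
opening: 0.734
finger_force: 28.4
```

>>> apply_moves(series=[[0,0,0.0004,0,0,0],[0,0,0.0004,0,0,0]])

```text
time: 18.0
eef_pos: [0.5748, 0.2302, 0.1524]
tcp_rot: [1.0, 0.03, 0.0, -0.0]
contact_force: [-0.3, -0.6, 4.2]
opening: 0.735
finger_force: 28.4
```

>>> apply_moves(series=[[0,0,0,0,0,0],[0,0,0,0,0,0],[0,0,0,0,0,0],[0,0,0,0,0,0],[0,0,0,0,0,0],[0,0,0,0,0,0]], jaw=1)

```text
time: 18.75
eef_pos: [0.5747, 0.2302, 0.1523]
tcp_rot: [1.0, 0.03, 0.0, -0.0]
contact_force: [-0.0, -0.4, -0.3]
opening: 1.002
finger_force: 0.0
```

Released with no force left on the tool. I'll go straight up and check.

>>> apply_moves(series=[[0,0,0.02,0,0,0],[0,0,0.06,0,0,0],[0,0,0.12,0,0,0],[0,0,0.18,0,0,0],[0,0,0.22,0,0,0],[0,0,0.22,0,0,0],[0,0,0.22,0,0,0],[0,0,0.22,0,0,0]])

```text
time: 19.75
eef_pos: [0.5739, 0.23, 0.3261]
tcp_rot: [1.0, 0.03, -0.002, 0.0]
contact_force: [0.7, 0.2, -0.6]
opening: 1.0
finger_force: 0.0
```

```bash
python3 st.py; python3 - <<'E'
from h import *
shot("wrist","pics/w4.png")
E
```

```text
19.75 [0.5739 0.23   0.3261] [ 0.67  0.18 -0.55] [-0.024 -0.002  0.03 ] 0.9996256251964676 0.0 [[0.998, 0.06, -0.004], [0.06, -0.998, -0.001], [-0.004, 0.001, -1.0]]
```

View pics/w4.png

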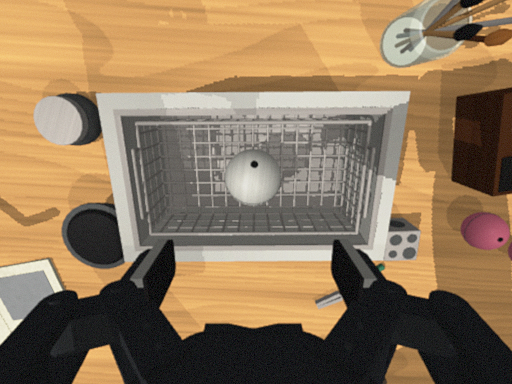

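The ball lies in the basket, seen at (253,178). The jar and block stand where they were, and the gripper is clear.

```bash
python3 -c "
from plant import ctrl
print(ctrl.sign_off())"
```

```text
the job is handed in; nothing more can be done
None
```

The job is handed in: the ball was rolled out of the bay with light strokes on its top, picked up, lowered until it touched the basket floor (about 6 N, below the 12 N dent limit), then released; it lies in the basket, and the block and jar were not touched.

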